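# Bring the rock specimen round on the sample turntable and slide it onto the tray

## Task

Turn the sample turntable by pushing the posts on its rim until the rock specimen stands squarely in front of the mouth of the metal tray. Then slide the rock off the turntable onto the tray, as far as the tray's end stop, keeping it down on the surface and without tipping it over. Leave the lidded dishes untouched in their places on the turntable.

Things in the scene. Friction and masses are not known exactly. Their poses are not given: they have to be found in the camera images.
- hub (a point): On the turntable's upright axis, level with its top surface (46 mm above the bench). A flat round light-grey disc, 290 mm diameter, 12 mm thick; flat hub cap 28 mm wide, 4 mm high. Five sample places (thin dark pads, 82 mm wide) every 72 degrees, centres 88 mm from the axis; one starts empty. The point is fixed: z up, -x along the tray's centre line towards the tray.
- front (a point): Fixed point on the tray's centre line, 88 mm from the turntable's axis, level with the disc's top surface: a sample centred here stands squarely in front of the tray. Axes as hub.
- tray (a point): On the floor of the fixed bare-metal tray, centre line, 201 mm from the turntable's axis; axes as hub (-x to the end stop). Floor 44 mm above the bench, 2 mm below the disc, starts 150 mm from the axis, open to the turntable. Side guides 108 mm apart inside, 12 mm high, start 162 mm from the axis; end stop 24 mm high, inner face 252 mm from the axis.
- disc (a joint): Turn of the turntable, rad, 0 at the start, growing anticlockwise seen from above; turns freely past a full turn either way (stops at 9 rad). It has light bearing friction (about 0.15 N m, some 1 N at a post) and stays where it is left.
- post (a point): Middle (half-way up) of one of the five equal upright steel posts on the turntable's rim, 12 mm in diameter, 40 mm high above the disc, 136 mm from the axis. The posts turn with the disc, every 72 degrees, half-way between the sample places; this is one of them.
- rock: The rock specimen, a rough grey-brown stone 63 x 74 mm and 44 mm high, about 0.2 to 0.4 kg, loose on one of the sample places; the only rock on the turntable. Origin at the centre of its underside, z up; yaw arbitrary.
- dish_a: Clear lidded petri dish, 63 mm diameter, 15 mm high, loose on a sample place. Origin at the centre of its underside, z up.
- dish_b: Second dish, same as dish_a.
- dish_c: Third dish, 58 mm diameter, otherwise the same.
There are look-alikes about, which are no part of the job. Leave any turquoise look-alike of the rock alone.

How it is judged:
On the way:
1. the turntable has been turned so that the rock stands squarely in front of the tray (within 15 mm of the front point) and is at rest (horizontal distance between rock and front below 0.015 m and (value of joint disc above 0.4 rad or value of joint disc below -0.4 rad) and velocity of joint disc between -0.05 and 0.05 rad/s), for 0.2 s.
At the end, for the whole second after the job is handed in: The rock lies flat on the tray floor (tilt under 0.2 rad), at rest, its centre at least 201 mm from the turntable's axis (within about 20 mm of touching the end stop) and within 30 mm of the tray's centre line; the three dishes lie on the turntable in their places (x of rock in the frame of tray between -0.03 and 0 m and y of rock in the frame of tray between -0.03 and 0.03 m and z of rock in the frame of tray between -0.006 and 0.006 m and angle between rock's own z axis and vertical below 0.2 rad and linear speed of rock below 0.02 m/s and z of dish_a in the frame of hub between -0.006 and 0.006 m and z of dish_b in the frame of hub between -0.006 and 0.006 m and z of dish_c in the frame of hub between -0.006 and 0.006 m).
It fails at once if a dish is touched by the fingers (over 2 N), tilted or shifted off its place (its centre nearer than 68 or farther than 108 mm from the axis, or two dishes closer than 85 mm) (horizontal distance between any of dish_a, dish_b, dish_c and hub above 0.108 m or horizontal distance between any of dish_a, dish_b, dish_c and hub below 0.068 m or contact force between the fingers and dish_a above 2 N or angle between any of dish_a, dish_b, dish_c's own z axis and vertical above 0.2 rad or contact force between the fingers and dish_b above 2 N or contact force between the fingers and dish_c above 2 N or horizontal distance between dish_a and dish_b below 0.085 m or horizontal distance between any of dish_a, dish_b and dish_c below 0.085 m).
It fails at once if the rock is lifted more than 20 mm off the surface or tipped by more than 0.5 rad (z of rock in the frame of hub above 0.02 m or angle between rock's own z axis and vertical above 0.5 rad).
It also fails if it takes over 58 s, if anything falls off the work surface, if the arm or the gripper's body presses on something with over 40 N, if the wrist force passes 120 N, or if a joint passes its speed limit or range.

## Robot

A 7-joint arm with a two-finger parallel gripper is mounted at the origin on the work surface; the furniture and walls round the work are solid. World frame = base frame: x ahead of the robot, y to its left, z up, the work surface at z = 0. Lengths are in m, angles in rad, forces in N, time in s.
With the tool pointing down it reaches from about 0.35 to 0.775 m from the base axis. Payload 3.1 kg.
Tool frame: the origin (TCP) lies midway between the tips of the shut fingers; the grasp point (between the pads) lies 19 mm behind it; y points along the fingers, z is the direction in which the jaws open and shut, and the axes are right-handed (so a half turn about y gives the same grasp; the last joint's range is limited). The gripper opens to 85 mm and grips with 20 to 120 N. Pads are 22 mm wide; open, the fingers measure 114 mm over their backs; the gripper's body (76 mm by 85 mm) begins 54 mm behind the grasp point. The pads swing forward as they close: fully open they stand 13 mm farther back than shut.
Start: joints at [1.071, 0.311, 0.014, 1.512, -0.004, 1.319, -0.027], TCP at [0.243, -0.493, 0.231] pointing down, gripper open.
Joint ranges: [-2.7, 2.7], [-0.3, 1.91], [-1.27, 1.3], [0.12, 2.57], [-1.44, 4.58], [0.2, 2.03], [-3.05, 3.05]. Speed limits (rad/s): [2.79, 2.79, 3.14, 3.14, 3.14, 3.14, 3.14].

## Interface

Orientations are given as a rotation vector (axis times angle).
In Python, from bench import readout, imaging, workorder gives the robot as it stands.
- The arm moves only by the tool jog_arm, never from a script. Its argument "plan" is a list of rows, each an object with "linear": the shift along the tool's x, y, z in cm, a list of three; "twist": the turn, a rotation vector about the tool's x, y, z in degrees, a list of three; "fingers": the finger opening in cm, from 0 to 8.54. A call has 1 to 10 rows; each row shifts and turns the commanded pose from where the row before left it, along the tool's axes as they then stand; what a row does not reach is not made up. A row lasts 1/8 s, in which the tool goes at most 62.5 mm and 10.7 degrees, less where a joint would pass 70% of its speed; a pose out of reach is approached as far as the arm can. A call with a gripper value outside its range is refused whole. The fingers move at their own pace and stop on an object; "force" is the grip in N (left out, the last holds). Time passes only in rows, so rows that do not move let the fingers close. It gives the time, the measured TCP pose, the force and the opening at its end, in the units of the state.
- readout.read_state(): the state, without advancing time (a new reading comes with each control period).
- imaging.grab_frame(name): name is "side" or "top"; returns a dict with "img" (480x640x3 uint8, red, green, blue), "fx", "fy", "cx", "cy" (pixels), "dist" ([k1, k2, p1, p2, k3] as OpenCV has them; the pictures are not rectified), "position" and "orientation" of the camera in the world. Camera axes: x right, y down, z forward; pixel columns grow to the right and rows downward; lengths in m; the calibration is good to about 2 mm. A picture is of the moment at which its call begins. There is no depth.
- workorder.finish_job(): hands the job in, once; it reports no verdict.
The state is a dict: "t": time; "joint_positions": joint angles; "joint_velocities": joint speeds; "joint_efforts": joint torques, N m; "position": TCP position; "eef_rot": TCP orientation; "contact_force": force on the tool from outside, world axes, zero at the start; "ft_torque": the same for the moment, N m; "finger_gap": opening from 0.0 (shut) to 1.0 (fully open).
Only numpy, scipy, OpenCV 4.12 (cv2) and the standard library are available. Lean on these libraries where they do the work, as an engineer would, in place of code of your own. Each camera call takes 0.05 s, during which the arm holds its last target. There are 200 camera calls.

## Working session

There is one attempt and no reset: what is moved stays moved. The work goes in short steps, Python scripts to look and compute and a tool call to move; the robot and the scene stay as the last step left them, time stands still between calls to the robot, and variables do not carry over. Pictures are saved under pics/ and viewed, about 8 in all and at most 12, crops included, and the job is handed in when it is done.

Besides the shell and the picture viewer there is one more tool, called after "Call:" in YAML: its name, and indented under it one key for each argument. jog_arm: Moves the arm, as the interface text tells. Its arguments: {"type":"object","properties":{"plan":{"type":"array"},"force":{"type":"number"}},"required":["plan"]}

```bash
mkdir -p pics; ls; python3 - <<'E'
from bench import readout, imaging
import cv2
print(readout.read_state())
for n in("top","side"):
    f=imaging.grab_frame(n); cv2.imwrite(f"pics/{n}0.png",f["img"][:,:,::-1])
    print({k:v for k,v in f.items() if k!="img"})
E
```

```text
pics
{'t': 0.0, 'joint_positions': array([ 1.07130545,  0.31168985,  0.0139761 ,  1.51309366, -0.00440632,
        1.31919064, -0.02718868]), 'joint_velocities': array([-6.23522724e-05,  1.18227087e-04, -2.86970514e-04,  3.29338029e-04,
       -5.27907855e-04, -4.24267212e-04,  4.49271144e-05]), 'joint_efforts': array([-2.12961199e-04, -3.79916632e+01,  1.45784821e-01, -2.30589187e+01,
        1.21436524e-02,  1.36615627e-02,  3.05312221e-05]), 'position': array([ 0.24277323, -0.49269043,  0.23022591]), 'eef_rot': array([-0.45904617,  1.96950694, -1.96492448]), 'contact_force': array([ 0.23548255,  0.18905097, -0.45110202]), 'ft_torque': array([0.02270576, 0.01080957, 0.0127433 ]), 'finger_gap': 0.995400576676798}
{'fx': 448.76308567373115, 'fy': 448.76308567373115, 'cx': 317.0340350600513, 'cy': 242.3953644753962, 'dist': array([0.0006611, 0.       , 0.       , 0.       , 0.       ]), 'position': array([0.46947608, 0.03807837, 0.90784902]), 'orientation': array([-2.17572499,  2.17903051, -0.02867213])}
{'fx': 527.3966525185875, 'fy': 527.3966525185875, 'cx': 319.2557943229245, 'cy': 239.8896705911253, 'dist': array([-0.08869257,  0.        ,  0.        ,  0.        ,  0.        ]), 'position': array([ 0.50276249, -0.7979741 ,  0.56366642]), 'orientation': array([-2.10003983,  0.03507755, -0.03238083])}
```

View pics/top0.png

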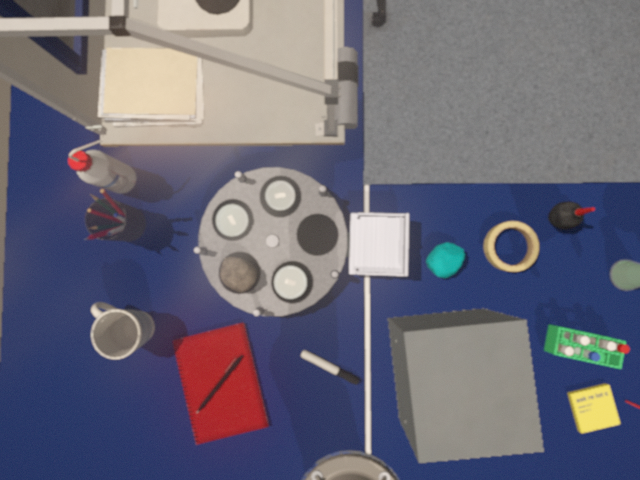

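View pics/side0.png

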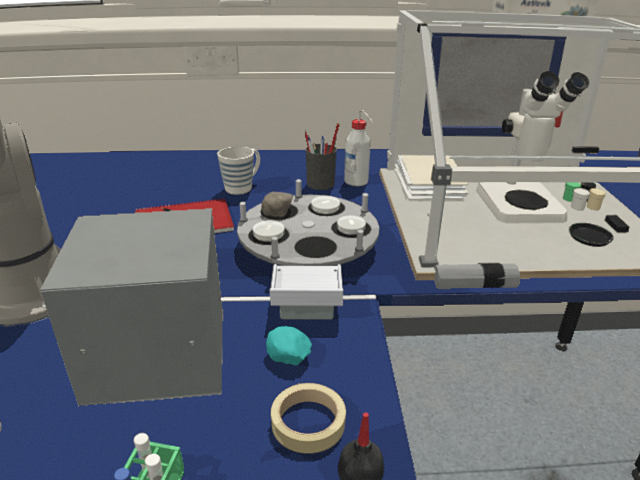

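The top view shows the hub at (272,241), the rock at (239,272) and the dishes at (280,195), (232,219) and (291,282). The empty pad is at (318,234) and the tray at (380,244), which is towards world -y. Posts are near (323,190), (239,175), (197,250), (257,312) and (335,274).

Possible mix-ups for the rock are the turquoise stone at (446,260), which is excluded, and the dark empty pad at (318,234). The grey-brown stone at (239,272) matches the description.

```bash
cat > h.py <<'E'
import numpy as np, cv2
from scipy.spatial.transform import Rotation as R
from bench import readout, imaging
def K(f): return np.array([[f["fx"],0,f["cx"]],[0,f["fy"],f["cy"]],[0,0,1]])
def ray(f,uv,z):
    p=cv2.undistortPoints(np.array(uv,float).reshape(-1,1,2),K(f),f["dist"]).reshape(-1,2)
    d=R.from_rotvec(f["orientation"]).apply(np.c_[p,np.ones(len(p))]); o=f["position"]
    return o+d*((z-o[2])/d[:,2])[:,None]
def blob(mask,uv,r=30):
    m=np.zeros_like(mask); cv2.circle(m,uv,r,255,-1); m&=mask
    n,l,s,c=cv2.connectedComponentsWithStats(m)
    i=1+np.argmax(s[1:,4]); return c[i],s[i],(l==i)
E
python3 - <<'E'
from h import *
f=imaging.grab_frame("top"); im=f["img"]
hsv=cv2.cvtColor(im,cv2.COLOR_RGB2HSV)
# disc+contents outline: non-blue within a circle
m=((hsv[...,1]<110)*255).astype(np.uint8)
roi=np.zeros_like(m); cv2.circle(roi,(272,241),74+2,255,-1)
c,s,mm=blob(m,(272,241),78)
cn=max(cv2.findContours((mm*255).astype(np.uint8),0,2)[0],key=cv2.contourArea)
e=cv2.fitEllipse(cv2.convexHull(cn)); print("disc ellipse",e, ray(f,[e[0]],.046))
# hub cap
print("hubcap 272,241", ray(f,[(272.5,240.8)],.050))
# tray
c,s,mm=blob(((hsv[...,1]<60)&(im.min(2)>120)).astype(np.uint8)*255,(380,244),45)
cn=max(cv2.findContours((mm*255).astype(np.uint8),0,2)[0],key=cv2.contourArea)
b=cv2.boxPoints(cv2.minAreaRect(cn)); print("tray box",b, ray(f,b,.055))
c,s,mm=blob(((hsv[...,1]>28)&(im[...,0]>im[...,2]+8)).astype(np.uint8)*255,(239,272),28)
print("rock",c,s,ray(f,[c],.068))
for p in [(323,190),(239,175),(197,250),(257,312),(335,274)]: print("post",p,ray(f,[p],.08))
a=cv2.resize(im[160:330,185:425],None,fx=3.3,fy=3.3,interpolation=2); cv2.imwrite("pics/crop1.png",a[:,:,::-1])
st=readout.read_state(); print(R.from_rotvec(st["eef_rot"]).as_matrix().round(3))
E
```

```text
disc ellipse ((272.0, 241.0), (155.87014770507812, 155.87014770507812), 0.0) [[0.52171292 0.1516225  0.046     ]]
hubcap 272,241 [[0.52185316 0.15013311 0.05      ]]
tray box [[334.72653 286.02203]
 [337.33206 200.04037]
 [410.1743  202.24771]
 [407.56876 288.22937]] [[ 0.43555006  0.03092027  0.055     ]
 [ 0.59931597  0.02546923  0.055     ]
 [ 0.59434758 -0.11292768  0.055     ]
 [ 0.43149575 -0.10603148  0.055     ]]
rock [239.20564516 273.1016129 ] [ 219  252   43   42 1240] [[0.46013379 0.21022565 0.068     ]]
post (323, 190) [[0.61446145 0.05241505 0.08      ]]
post (239, 175) [[0.64376558 0.20986269 0.08      ]]
post (197, 250) [[0.50321224 0.28721383 0.08      ]]
post (257, 312) [[0.38885259 0.17416916 0.08      ]]
post (335, 274) [[0.45856612 0.03056392 0.08      ]]
[[-0.897 -0.001  0.442]
 [-0.442  0.002 -0.897]
 [ 0.    -1.    -0.002]]
```

View pics/crop1.png

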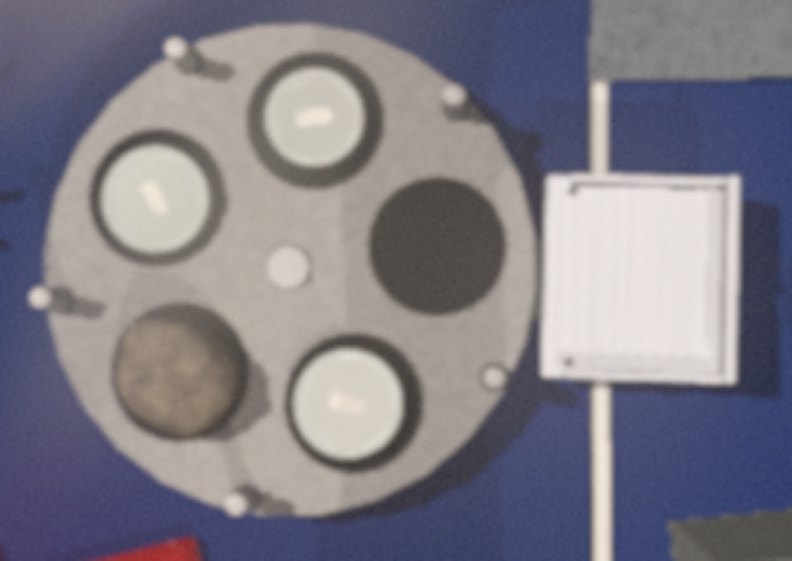

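The crop confirms it: the brown stone at crop (178,370) is the rock, the turquoise one is outside this view, and the pads, post tops and tray corners are clear.

```bash
python3 - <<'E'
from h import *
from scipy.optimize import least_squares
f=imaging.grab_frame("top")
px=lambda a:(np.array(a)+.5)/3.3-.5+[185,160]
P=ray(f,px([(493,376),(454,95),(175,47),(39,298),(236,502)]),.086)[:,:2]
D=ray(f,px([(437,246),(315,119),(157,197),(354,403)]),.046)[:,:2]
H=ray(f,px([(288,267)]),.050)
T=ray(f,px([(543,276),(739.5,280)]),.056)[:,:2]
d=T[1]-T[0]; print("hub cap",H,"tray dir",np.degrees(np.arctan2(d[1],d[0])),T)
ap=np.radians(72*np.arange(5)); ad=np.radians(36+72*np.array([0,1,2,4]))
def res(p): 
    c=p[:2]
    return np.r_[(c+.136*np.c_[np.cos(p[2]+ap),np.sin(p[2]+ap)]-P).ravel(),(c+.088*np.c_[np.cos(p[2]+ad),np.sin(p[2]+ad)]-D).ravel()]
s=least_squares(res,[.52,.15,-2.2]); c=s.x[:2]; print(c,np.degrees(s.x[2]),np.abs(s.fun).max())
t=T.mean(0)-c; print("tray bearing",np.degrees(np.arctan2(t[1],t[0])))
r=np.array([.4601,.2102])-c; print("rock r,ang",np.hypot(*r),np.degrees(np.arctan2(r[1],r[0])))
E
```

```text
hub cap [[0.52231692 0.15124598 0.05      ]] tray dir -91.30400814505872 [[ 0.51638994  0.00325356]
 [ 0.51383324 -0.10906377]]
[0.52263447 0.1516232 ] -117.97876989319434 0.0011536560676308483
tray bearing -92.10648108938875
rock r,ang 0.08568430930045873 136.87164294352226
```

Call:
jog_arm:
  plan:
    - {"linear": [0,-2.5,0],"twist": [0,9,0],"fingers": 3}
    - {"linear": [0,-2.5,0],"twist": [0,9,0],"fingers": 3}
    - {"linear": [0,-2.5,0],"twist": [0,9,0],"fingers": 3}
    - {"linear": [0,-2.5,0],"twist": [0,9,0],"fingers": 3}
    - {"linear": [-2.3,0,-4.1],"twist": [0,0,0],"fingers": 3}
    - {"linear": [-2.3,0,-4.1],"twist": [0,0,0],"fingers": 3}
    - {"linear": [-2.3,0,-4.1],"twist": [0,0,0],"fingers": 3}
    - {"linear": [-2.3,0,-4.1],"twist": [0,0,0],"fingers": 3}

```text
t: 1.2
position: [0.3623, -0.346, 0.3312]
eef_rot: [-0.182, -2.132, 2.132]
contact_force: [0.3, 0.3, -0.5]
finger_gap: 0.354
```

Call:
jog_arm:
  plan:
    - {"linear": [-2.3,0,-4.1],"twist": [0,0,0],"fingers": 3}
    - {"linear": [-2.3,0,-4.1],"twist": [0,0,0],"fingers": 3}
    - {"linear": [-2.3,0,-4.1],"twist": [0,0,0],"fingers": 3}
    - {"linear": [-2.3,0,-4.1],"twist": [0,0,0],"fingers": 3}
    - {"linear": [0,0,0],"twist": [0,0,0],"fingers": 3}

```text
t: 1.82
position: [0.4825, -0.196, 0.3308]
eef_rot: [-0.172, -2.141, 2.134]
contact_force: [-0.2, -1.1, 0.4]
finger_gap: 0.352
```

Call:
jog_arm:
  plan:
    - {"linear": [1.9,0,-4.4],"twist": [0,0,0],"fingers": 3}
    - {"linear": [1.9,0,-4.4],"twist": [0,0,0],"fingers": 3}
    - {"linear": [1.9,0,-4.4],"twist": [0,0,0],"fingers": 3}
    - {"linear": [1.9,0,-4.4],"twist": [0,0,0],"fingers": 3}
    - {"linear": [1.9,0,-4.4],"twist": [0,0,0],"fingers": 3}
    - {"linear": [1.9,0,-4.4],"twist": [0,0,0],"fingers": 3}
    - {"linear": [1.9,0,-4.4],"twist": [0,0,0],"fingers": 3}
    - {"linear": [1.9,0,-4.4],"twist": [0,0,0],"fingers": 3}
    - {"linear": [0,0,0],"twist": [0,0,0],"fingers": 3}
    - {"linear": [0,0,0],"twist": [0,0,0],"fingers": 3}

```text
t: 3.08
position: [0.3904, 0.1697, 0.3311]
eef_rot: [-0.184, -2.13, 2.133]
contact_force: [0.9, 0.5, 1.0]
finger_gap: 0.351
```

```bash
cat >> h.py <<'E'
HUB=np.array([.5225,.1515])
def pose():
    s=readout.read_state(); M=R.from_rotvec(s["eef_rot"]).as_matrix()
    return s["position"],np.degrees(np.arctan2(M[1,2],M[0,2])),M,s
def pol(r,a): return HUB+r*np.array([np.cos(np.radians(a)),np.sin(np.radians(a))])
def rows(wps):
    """wps: list of (x,y,z,yaw) -> rows in tool axes"""
    p,y,M,_=pose(); print("from",p.round(4),round(y,1))
    for w in wps:
        d=np.array(w[:3])-p; c,s=np.cos(np.radians(y)),np.sin(np.radians(y))
        dy=(w[3]-y+180)%360-180
        print([round(100*(d@[s,-c,0]),2),round(-100*d[2],2),round(100*(d@[c,s,0]),2)],round(-dy,1))
        p=np.array(w[:3]);y=w[3]
E
python3 - <<'E'
from h import *
p=pol(.136,170); rows([(*p,.20,-100),(*p,.059,-100)])
f=imaging.grab_frame("side"); cv2.imwrite("pics/s1.png",f["img"][:,:,::-1])
E
```

```text
from [0.3904 0.1697 0.3311] -99.9
[np.float64(0.28), np.float64(13.11), np.float64(-0.5)] 0.1
[np.float64(0.0), np.float64(14.1), np.float64(0.0)] 0
```

View pics/s1.png

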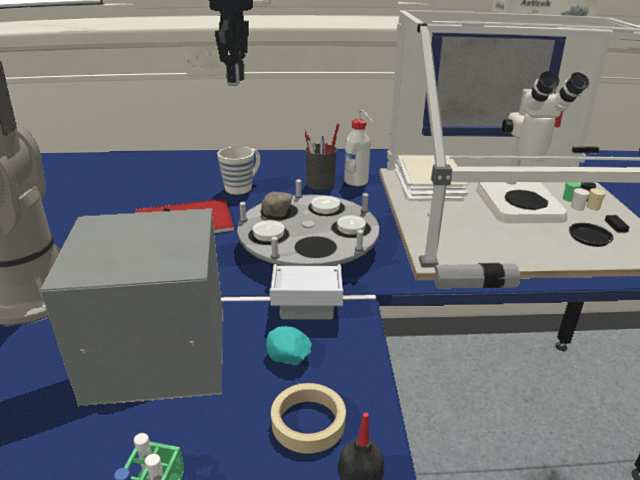

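The side view shows the gripper (235,80) high above the left post (243,210), with nothing in between, so I descend over the post.

Call:
jog_arm:
  plan:
    - {"linear": [0.3,4.5,-0.5],"twist": [0,0,0],"fingers": 3}
    - {"linear": [0,4.5,0],"twist": [0,0,0],"fingers": 3}
    - {"linear": [0,4.5,0],"twist": [0,0,0],"fingers": 3}
    - {"linear": [0,4.5,0],"twist": [0,0,0],"fingers": 3}
    - {"linear": [0,4.0,0],"twist": [0,0,0],"fingers": 3}
    - {"linear": [0,0,0],"twist": [0,0,0],"fingers": 3}

```text
t: 3.88
position: [0.3858, 0.1737, 0.1087]
eef_rot: [-0.178, -2.123, 2.132]
contact_force: [-0.1, -0.3, 0.1]
finger_gap: 0.352
```

```bash
python3 - <<'E'
from h import *
rows([(*pol(.136,170),.059,-100)])
f=imaging.grab_frame("side"); cv2.imwrite("pics/s2.png",cv2.resize(f["img"][130:290,190:400],None,fx=3.5,fy=3.5)[:,:,::-1])
E
```

```text
from [0.3858 0.1737 0.1087] -99.9
[np.float64(-0.24), np.float64(4.97), np.float64(-0.19)] 0.1
```

View pics/s2.png

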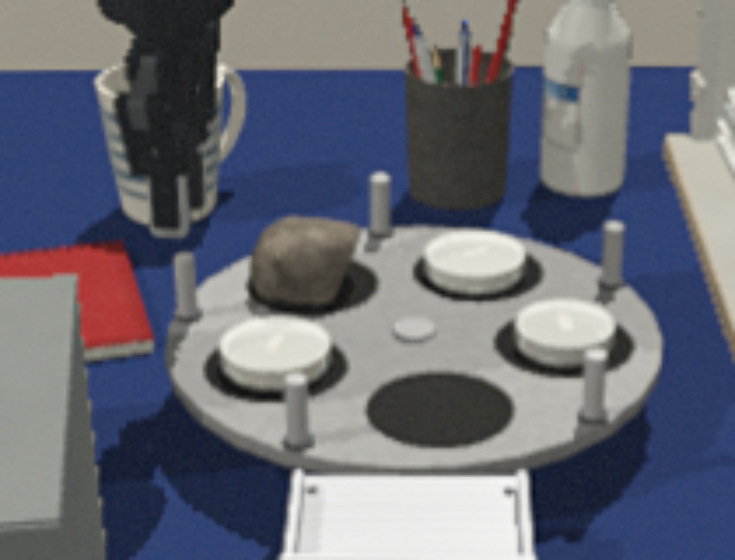

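```bash
python3 - <<'E'
from h import *
f=imaging.grab_frame("side")
def proj(P):
    Rm=R.from_rotvec(f["orientation"]).inv().as_matrix(); t=-Rm@f["position"]
    u=cv2.projectPoints(np.array([P],float),cv2.Rodrigues(Rm)[0],t,K(f),f["dist"])[0].ravel(); return ((u-[190,130])*3.5).round(0)
print("tcp",proj(pose()[0]))
for a in (170,98,26,-46,-118): print(a,proj([*pol(.136,a),.086]))
E
```

```text
tcp [184. 210.]
170 [186. 252.]
98 [382. 173.]
26 [616. 221.]
-46 [598. 349.]
-118 [298. 373.]
```

Projected posts match the picture to 1–2 px. I correct the small offset and go down around the post.

Call:
jog_arm:
  plan:
    - {"linear": [-0.3,1.5,-0.2],"twist": [0,0,0],"fingers": 3}
    - {"linear": [0,1.5,0],"twist": [0,0,0],"fingers": 3}
    - {"linear": [0,1.5,0],"twist": [0,0,0],"fingers": 3}
    - {"linear": [0,0.5,0],"twist": [0,0,0],"fingers": 3}
    - {"linear": [0,0,0],"twist": [0,0,0],"fingers": 3}

```text
t: 4.6
position: [0.3907, 0.1782, 0.0608]
eef_rot: [-0.18, -2.132, 2.133]
contact_force: [0.6, 0.4, -0.6]
finger_gap: 0.351
```

```bash
python3 - <<'E'
from h import *
rows([(*pol(.136,170+k*6),.059,-100+k*6) for k in range(0,6)])
E
```

```text
from [0.3907 0.1782 0.0608] -99.7
[np.float64(0.16), np.float64(0.18), np.float64(0.34)] 0.3
[np.float64(-0.07), np.float64(-0.0), np.float64(1.42)] -6
[np.float64(-0.07), np.float64(-0.0), np.float64(1.42)] -6
[np.float64(-0.07), np.float64(-0.0), np.float64(1.42)] -6
[np.float64(-0.07), np.float64(-0.0), np.float64(1.42)] -6
[np.float64(-0.07), np.float64(-0.0), np.float64(1.42)] -6
```

Call:
jog_arm:
  plan:
    - {"linear": [0.15,0.1,0.3],"twist": [0,0,0],"fingers": 2}
    - {"linear": [0,0,0.4],"twist": [0,-2,0],"fingers": 2}
    - {"linear": [-0.05,0,0.9],"twist": [0,-4,0],"fingers": 2}
    - {"linear": [-0.07,0,1.42],"twist": [0,-6,0],"fingers": 2}
    - {"linear": [-0.07,0,1.42],"twist": [0,-6,0],"fingers": 2}
    - {"linear": [-0.07,0,1.42],"twist": [0,-6,0],"fingers": 2}
    - {"linear": [-0.07,0,1.42],"twist": [0,-6,0],"fingers": 2}
    - {"linear": [-0.07,0,1.42],"twist": [0,-6,0],"fingers": 2}
    - {"linear": [-0.05,0,0.9],"twist": [0,-4,0],"fingers": 2}
    - {"linear": [0,0,0.4],"twist": [0,-2,0],"fingers": 2}

```text
t: 5.85
position: [0.4077, 0.0818, 0.0606]
eef_rot: [-0.55, 1.902, -1.903]
contact_force: [-0.3, 0.9, -0.4]
finger_gap: 0.237
```

```bash
cat >> h.py <<'E'
def rock():
    f=imaging.grab_frame("top"); im=f["img"]; hsv=cv2.cvtColor(im,cv2.COLOR_RGB2HSV)
    m=((hsv[...,1]>28)&(im[...,0]>im[...,2].astype(int)+8)&(im[...,0]<170)&(hsv[...,0]<30)&(hsv[...,1]<150)).astype(np.uint8)*255
    roi=np.zeros_like(m); cv2.circle(roi,(272,241),70,255,-1); roi[195:295,272:420]=255; m&=roi
    m=cv2.morphologyEx(m,cv2.MORPH_OPEN,np.ones((5,5)))
    n,l,s,c=cv2.connectedComponentsWithStats(m); i=1+np.argmax(s[1:,4])
    p=ray(f,[c[i]],.068)[0,:2]; d=p-HUB
    print("rock px",c[i].round(1),"area",s[i,4],"box",s[i,:4],"r",np.hypot(*d).round(4),"ang",np.degrees(np.arctan2(d[1],d[0])).round(1)); return f
E
python3 - <<'E'
from h import *
f=rock(); cv2.imwrite("pics/t2.png",cv2.resize(f["img"][160:330,185:425],None,fx=3.3,fy=3.3)[:,:,::-1])
p,y,_,s=pose(); d=p[:2]-HUB; print("tool polar",np.hypot(*d),np.degrees(np.arctan2(d[1],d[0])),"yaw",y,s["contact_force"])
E
```

```text
rock px [278.  290.3] area 2353 box [246 269  71  42] r 0.0955 ang -171.2
tool polar 0.13421627259759428 -148.54165980273024 yaw -57.739317875427986 [ 0.36995706 -0.37968136  0.06528088]
```

View pics/t2.png

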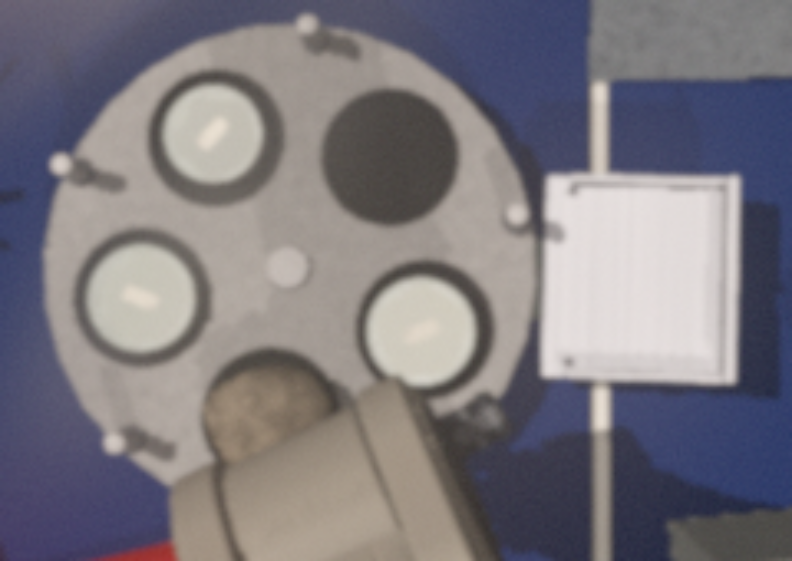

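The turntable follows: the rock is now at crop (270,410), partly under the arm, and the empty pad has moved to (390,157), about +36°.

Call:
jog_arm:
  plan:
    - {"linear": [-0.05,0,0.5],"twist": [0,-2,0],"fingers": 2}
    - {"linear": [-0.1,0,0.95],"twist": [0,-4,0],"fingers": 2}
    - {"linear": [-0.07,0,1.42],"twist": [0,-6,0],"fingers": 2}
    - {"linear": [-0.07,0,1.42],"twist": [0,-6,0],"fingers": 2}
    - {"linear": [-0.07,0,1.42],"twist": [0,-6,0],"fingers": 2}
    - {"linear": [-0.07,0,1.42],"twist": [0,-6,0],"fingers": 2}
    - {"linear": [-0.07,0,1.42],"twist": [0,-6,0],"fingers": 2}
    - {"linear": [-0.07,0,1.42],"twist": [0,-6,0],"fingers": 2}
    - {"linear": [-0.05,0,0.95],"twist": [0,-4,0],"fingers": 2}
    - {"linear": [0,0,0.4],"twist": [0,-2,0],"fingers": 2}

```text
t: 7.15
position: [0.4999, 0.0209, 0.0604]
eef_rot: [-1.124, 1.334, -1.334]
contact_force: [-0.8, -0.5, 1.4]
finger_gap: 0.231
```

```bash
python3 - <<'E'
from h import *
p,y,_,s=pose(); d=p[:2]-HUB; a=np.degrees(np.arctan2(d[1],d[0])); print("tool polar",np.hypot(*d),a,"yaw",y,s["contact_force"])
b=a; w=[]
for k in (2,4,6,6,6,6,6,4,2): b+=k; w.append((*pol(.136,b),.06,b+90))
rows(w)
E
```

```text
tool polar 0.1325499233068856 -99.83036222465313 yaw -9.761849227187534 [-0.7722761  -0.49666046  1.39071788]
from [0.4999 0.0209 0.0604] -9.8
[np.float64(0.34), np.float64(0.04), np.float64(0.47)] -1.9
[np.float64(-0.03), np.float64(-0.0), np.float64(0.95)] -4.0
[np.float64(-0.07), np.float64(-0.0), np.float64(1.42)] -6.0
[np.float64(-0.07), np.float64(-0.0), np.float64(1.42)] -6.0
[np.float64(-0.07), np.float64(-0.0), np.float64(1.42)] -6.0
[np.float64(-0.07), np.float64(-0.0), np.float64(1.42)] -6.0
[np.float64(-0.07), np.float64(-0.0), np.float64(1.42)] -6.0
[np.float64(-0.03), np.float64(-0.0), np.float64(0.95)] -4.0
[np.float64(-0.01), np.float64(-0.0), np.float64(0.47)] -2.0
```

Call:
jog_arm:
  plan:
    - {"linear": [0.15,0,0.5],"twist": [0,-2,0],"fingers": 2}
    - {"linear": [0,0,0.95],"twist": [0,-4,0],"fingers": 2}
    - {"linear": [-0.05,0,1.42],"twist": [0,-6,0],"fingers": 2}
    - {"linear": [-0.05,0,1.42],"twist": [0,-6,0],"fingers": 2}
    - {"linear": [-0.07,0,1.42],"twist": [0,-6,0],"fingers": 2}
    - {"linear": [-0.07,0,1.42],"twist": [0,-6,0],"fingers": 2}
    - {"linear": [-0.07,0,1.42],"twist": [0,-6,0],"fingers": 2}
    - {"linear": [-0.05,0,0.95],"twist": [0,-4,0],"fingers": 2}
    - {"linear": [0,0,0.4],"twist": [0,-2,0],"fingers": 2}
    - {"linear": [0,0,0],"twist": [0,0,0],"fingers": 2}

```text
t: 8.4
position: [0.595, 0.0375, 0.0603]
eef_rot: [-1.424, 0.785, -0.786]
contact_force: [0.0, -0.8, -1.2]
finger_gap: 0.236
```

```bash
python3 - <<'E'
from h import *
f=rock(); cv2.imwrite("pics/t3.png",cv2.resize(f["img"][160:330,185:425],None,fx=3.3,fy=3.3)[:,:,::-1])
g=imaging.grab_frame("side"); cv2.imwrite("pics/s3.png",cv2.resize(g["img"][130:310,190:400],None,fx=3.2,fy=3.2)[:,:,::-1])
p,y,_,s=pose(); d=p[:2]-HUB; print("tool polar",np.hypot(*d),np.degrees(np.arctan2(d[1],d[0])),"yaw",y,s["contact_force"])
E
```

```text
rock px [339.3 241.3] area 3840 box [295 177 100 118] r 0.1294 ang -91.3
tool polar 0.13528546584342288 -57.74118345959345 yaw 32.19507453674944 [-0.48076305 -0.92216275  0.58411771]
```

View pics/t3.png

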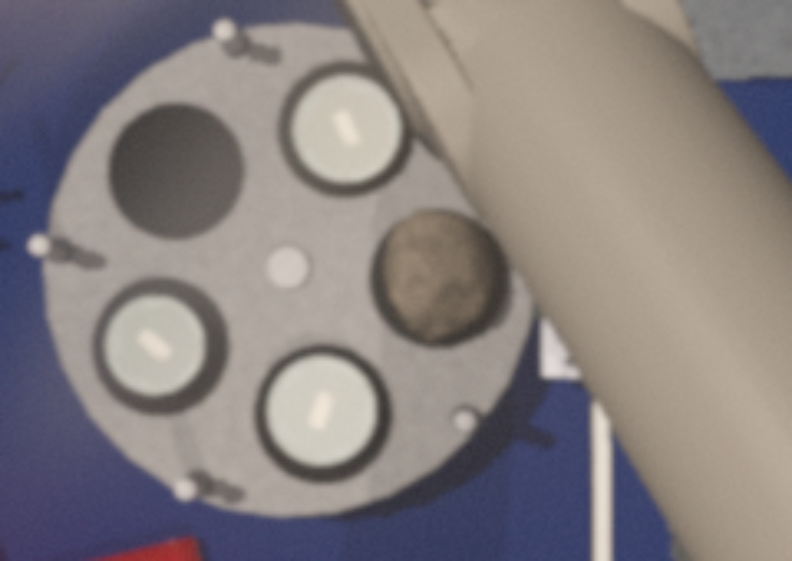

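The rock sits at crop (440,276), in line with the hub (288,267) and the tray, within about 2–3 mm. I rise and move behind the rock.

```bash
python3 - <<'E'
from h import *
f=imaging.grab_frame("top"); c=(np.array([440,277])+.5)/3.3-.5+[185,160]; r=ray(f,[c],.068)[0,:2]; d=r-HUB
u=np.array([np.cos(np.radians(-92)),np.sin(np.radians(-92))]); print(r,"along",d@u,"lat",d@[-u[1],u[0]])
q=HUB+u*.030
p,y,_,_=pose(); a=np.array([p[0],p[1],.15])
w=[tuple(a)+(y,)]
for k in range(1,6): w.append((*(a[:2]+(q-a[:2])*k/5),.15,y+(-2-y)*k/5))
w+=[(*q,.052,-2)]
rows(w)
E
```

```text
[0.51529664 0.06216828] along 0.08952869924078047 lat -0.004081342266245856
from [0.5947 0.037  0.0604] 32.2
[np.float64(0.0), np.float64(-8.96), np.float64(0.0)] -0.0
[np.float64(-2.21), np.float64(-0.0), np.float64(-0.34)] 6.8
[np.float64(-2.15), np.float64(-0.0), np.float64(-0.6)] 6.8
[np.float64(-2.07), np.float64(-0.0), np.float64(-0.85)] 6.8
[np.float64(-1.95), np.float64(-0.0), np.float64(-1.09)] 6.8
[np.float64(-1.81), np.float64(-0.0), np.float64(-1.32)] 6.8
[np.float64(0.0), np.float64(9.8), np.float64(0.0)] -0.0
```

Call:
jog_arm:
  plan:
    - {"linear": [0,-3,0],"twist": [0,0,0],"fingers": 2}
    - {"linear": [0,-3,0],"twist": [0,0,0],"fingers": 2}
    - {"linear": [0,-3,0],"twist": [0,0,0],"fingers": 3.2}
    - {"linear": [-2.2,0,-0.35],"twist": [0,6.8,0],"fingers": 3.2}
    - {"linear": [-2.15,0,-0.6],"twist": [0,6.8,0],"fingers": 3.2}
    - {"linear": [-2.05,0,-0.9],"twist": [0,6.8,0],"fingers": 3.2}
    - {"linear": [-1.95,0,-1.1],"twist": [0,6.8,0],"fingers": 3.2}
    - {"linear": [-1.8,0,-1.6],"twist": [0,6.8,0],"fingers": 3.2}
    - {"linear": [0,0,0],"twist": [0,0,0],"fingers": 3.2}
    - {"linear": [0,0,0],"twist": [0,0,0],"fingers": 3.2}

```text
t: 9.8
position: [0.5189, 0.1196, 0.1504]
eef_rot: [-1.195, 1.23, -1.233]
contact_force: [-0.5, -0.7, 0.7]
finger_gap: 0.377
```

```bash
python3 - <<'E'
from h import *
u=np.array([np.cos(np.radians(-92)),np.sin(np.radians(-92))]);n=np.array([-u[1],u[0]])
q=HUB+u*.030-n*.003
rows([(*q,.052,-2)])
f=imaging.grab_frame("top");g=imaging.grab_frame("side")
a=cv2.resize(f["img"][160:330,185:425],None,fx=2.2,fy=2.2);b=cv2.resize(g["img"][150:300,220:400],None,fx=2.93,fy=2.93)
b=b[:,:a.shape[1]]; b=cv2.copyMakeBorder(b,0,0,0,a.shape[1]-b.shape[1],0)
v=np.vstack([a,b]); s=min(1,600/v.shape[0]); cv2.imwrite("pics/m4.png",cv2.resize(v,None,fx=s,fy=s)[:,:,::-1])
E
```

```text
from [0.5189 0.1196 0.1504] -1.7
[np.float64(-0.2), np.float64(9.84), np.float64(-0.05)] 0.3
```

View pics/m4.png

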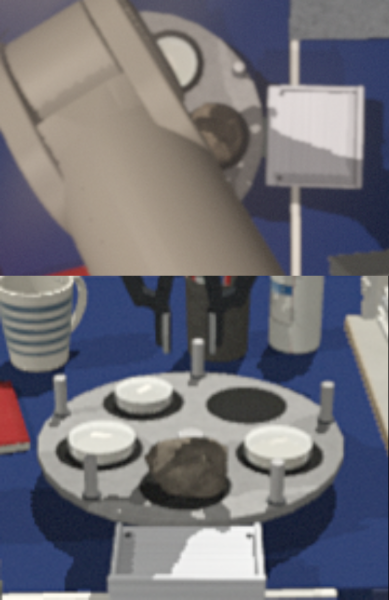

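The rock stands in front of the tray, and the two fingertips at (165,345) and (212,345) straddle its centre behind it. I descend behind the rock.

Call:
jog_arm:
  plan:
    - {"linear": [-0.3,2.5,0],"twist": [0,0,0],"fingers": 3.2}
    - {"linear": [0,2.5,0],"twist": [0,0,0],"fingers": 3.2}
    - {"linear": [0,2.3,0],"twist": [0,0,0],"fingers": 3.2}
    - {"linear": [0,1.5,0],"twist": [0,0,0],"fingers": 3.2}
    - {"linear": [0,0.9,0],"twist": [0,0,0],"fingers": 3.2}
    - {"linear": [0,0,0],"twist": [0,0,0],"fingers": 3.2}

```text
t: 10.65
position: [0.518, 0.1237, 0.0529]
eef_rot: [-1.195, 1.232, -1.232]
contact_force: [0.1, -0.6, 0.4]
finger_gap: 0.374
```

Call:
jog_arm:
  plan:
    - {"linear": [0.5,0,0],"twist": [0,0,0],"fingers": 3.2}
    - {"linear": [0.8,0,0],"twist": [0,0,0],"fingers": 3.2}
    - {"linear": [0.8,0,0],"twist": [0,0,0],"fingers": 3.2}
    - {"linear": [1,0,0],"twist": [0,0,0],"fingers": 3.2}
    - {"linear": [1,0,0],"twist": [0,0,0],"fingers": 3.2}
    - {"linear": [1,0,0],"twist": [0,0,0],"fingers": 3.2}
    - {"linear": [1,0,0],"twist": [0,0,0],"fingers": 3.2}
    - {"linear": [0.5,0,0],"twist": [0,0,0],"fingers": 3.2}
    - {"linear": [0,0,0],"twist": [0,0,0],"fingers": 3.2}

```text
t: 11.78
position: [0.5161, 0.0569, 0.0533]
eef_rot: [-1.195, 1.232, -1.233]
contact_force: [0.1, 1.3, 1.5]
finger_gap: 0.374
```

```bash
python3 - <<'E'
from h import *
p,y,_,s=pose(); u=np.array([np.cos(np.radians(-92)),np.sin(np.radians(-92))]);n=np.array([-u[1],u[0]]); d=p[:2]-HUB
print("along",d@u,"lat",d@n,p,y)
f=imaging.grab_frame("top");g=imaging.grab_frame("side")
a=cv2.resize(f["img"][160:330,225:425],None,fx=2,fy=2);b=cv2.resize(g["img"][180:310,220:380],None,fx=2.5,fy=2.5)
cv2.imwrite("pics/m5.png",np.vstack([a[:330],b[:270]][::1])[:600,:,::-1])
E
```

```text
along 0.09472495404941736 lat -0.0031223177381390116 [0.51607373 0.05694172 0.05326437] -1.8125023739788897
```

View pics/m5.png

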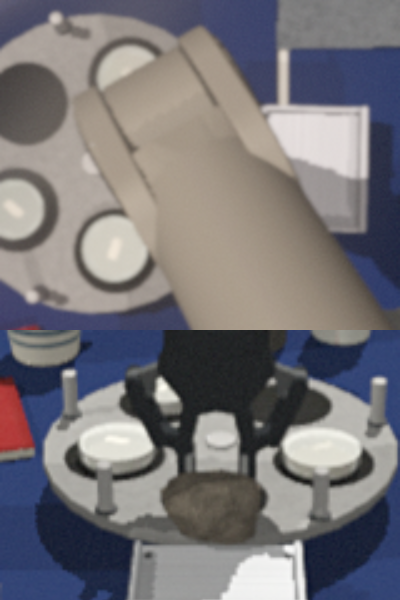

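The two fingers at (185,465) and (250,465) push the upright rock (212,510) evenly towards the tray mouth. I continue.

Call:
jog_arm:
  plan:
    - {"linear": [0.5,0,0],"twist": [0,0,0],"fingers": 3.2}
    - {"linear": [0.8,0,0],"twist": [0,0,0],"fingers": 3.2}
    - {"linear": [0.8,0,0],"twist": [0,0,0],"fingers": 3.2}
    - {"linear": [0.8,0,0],"twist": [0,0,0],"fingers": 3.2}
    - {"linear": [0.8,0,0],"twist": [0,0,0],"fingers": 3.2}
    - {"linear": [0.8,0,0],"twist": [0,0,0],"fingers": 3.2}
    - {"linear": [0.8,0,0],"twist": [0,0,0],"fingers": 3.2}
    - {"linear": [0.6,0,0],"twist": [0,0,0],"fingers": 3.2}
    - {"linear": [0.4,0,0],"twist": [0,0,0],"fingers": 3.2}
    - {"linear": [0,0,0],"twist": [0,0,0],"fingers": 3.2}

```text
t: 13.12
position: [0.514, -0.0057, 0.0532]
eef_rot: [-1.195, 1.232, -1.233]
contact_force: [0.3, 0.3, -0.4]
finger_gap: 0.376
```

```bash
python3 - <<'E'
from h import *
p,y,_,s=pose(); u=np.array([np.cos(np.radians(-92)),np.sin(np.radians(-92))]);n=np.array([-u[1],u[0]]); d=p[:2]-HUB
print("along",d@u,"lat",d@n,p,y)
g=imaging.grab_frame("side")
cv2.imwrite("pics/m6.png",cv2.resize(g["img"][190:330,220:380],None,fx=4,fy=4)[:,:,::-1])
E
```

```text
along 0.1574348528400105 lat -0.003011408466975986 [ 0.51399603 -0.00573385  0.05320924] -1.8012235667746763
```

View pics/m6.png

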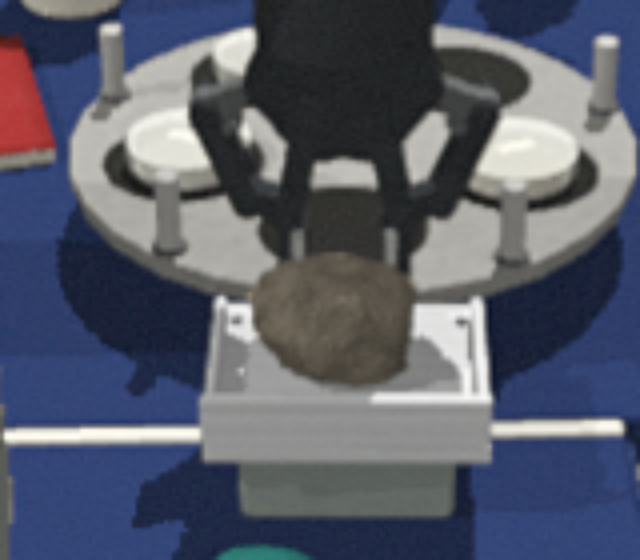

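The rock is on the tray between the guides, at (335,320), not yet at the stop. I press on in small steps and watch the force.

Call:
jog_arm:
  plan:
    - {"linear": [0.3,0,0],"twist": [0,0,0],"fingers": 3.2}
    - {"linear": [0.3,0,0],"twist": [0,0,0],"fingers": 3.2}
    - {"linear": [0.2,0,0],"twist": [0,0,0],"fingers": 3.2}
    - {"linear": [0.2,0,0],"twist": [0,0,0],"fingers": 3.2}
    - {"linear": [0,0,0],"twist": [0,0,0],"fingers": 3.2}

```text
t: 13.8
position: [0.5138, -0.0154, 0.0533]
eef_rot: [-1.194, 1.232, -1.232]
contact_force: [-1.3, 2.1, -0.4]
finger_gap: 0.367
```

Call:
jog_arm:
  plan:
    - {"linear": [0.2,0,0],"twist": [0,0,0],"fingers": 3.2}
    - {"linear": [0.2,0,0],"twist": [0,0,0],"fingers": 3.2}
    - {"linear": [0,0,0],"twist": [0,0,0],"fingers": 3.2}

```text
t: 14.18
position: [0.5136, -0.0194, 0.0532]
eef_rot: [-1.195, 1.232, -1.232]
contact_force: [-0.3, 1.4, -0.0]
finger_gap: 0.377
```

Call:
jog_arm:
  plan:
    - {"linear": [0.15,0,0],"twist": [0,0,0],"fingers": 3.2}
    - {"linear": [0.15,0,0],"twist": [0,0,0],"fingers": 3.2}
    - {"linear": [0,0,0],"twist": [0,0,0],"fingers": 3.2}

```text
t: 14.55
position: [0.5135, -0.0223, 0.0533]
eef_rot: [-1.195, 1.232, -1.232]
contact_force: [-0.3, 2.4, 0.8]
finger_gap: 0.37
```

Now back off 4 cm, lift clear, and check the position.

Call:
jog_arm:
  plan:
    - {"linear": [-1,0,0],"twist": [0,0,0],"fingers": 3.2}
    - {"linear": [-1.5,0,0],"twist": [0,0,0],"fingers": 3.2}
    - {"linear": [-1.5,0,0],"twist": [0,0,0],"fingers": 3.2}
    - {"linear": [0,-3,0],"twist": [0,0,0],"fingers": 3.2}
    - {"linear": [0,-5,0],"twist": [0,0,0],"fingers": 3.2}
    - {"linear": [-2,-4,0],"twist": [0,0,0],"fingers": 3.2}
    - {"linear": [-5,0,0],"twist": [0,0,0],"fingers": 3.2}
    - {"linear": [-5,0,0],"twist": [0,0,0],"fingers": 3.2}
    - {"linear": [-5,0,0],"twist": [0,0,0],"fingers": 3.2}
    - {"linear": [0,0,0],"twist": [0,0,0],"fingers": 3.2}

```text
t: 15.8
position: [0.5176, 0.1957, 0.1739]
eef_rot: [-1.197, 1.226, -1.22]
contact_force: [-0.1, 0.0, -0.4]
finger_gap: 0.376
```

```bash
python3 - <<'E'
from h import *
f=imaging.grab_frame("top");g=imaging.grab_frame("side")
a=cv2.resize(f["img"][190:300,330:440],None,fx=4,fy=4)
b=cv2.resize(g["img"][190:330,220:380],None,fx=2.2,fy=2.2); b=cv2.copyMakeBorder(b,0,a.shape[0]-b.shape[0],0,0,0)
cv2.imwrite("pics/m7.png",np.hstack([a,b])[:,:,::-1])
E
```

```text
(no output)
```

View pics/m7.png

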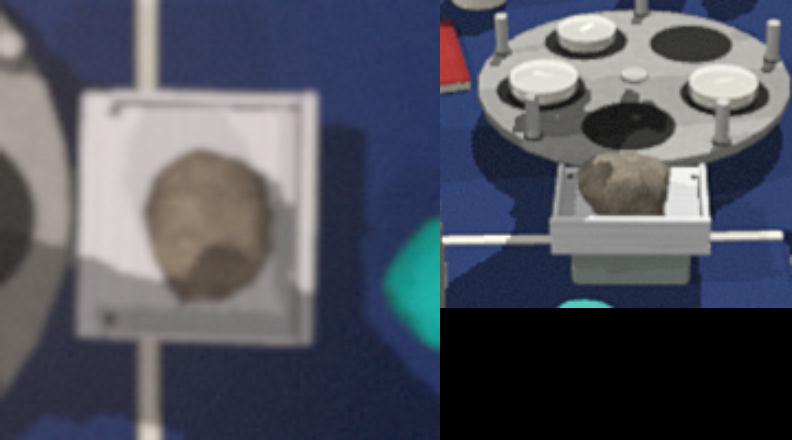

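The rock lies flat in the tray at crop (209,225), about 10 mm short of the stop, and all the dishes are on their pads. I compute the margin.

```bash
python3 - <<'E'
from h import *
f=imaging.grab_frame("top"); u=np.array([np.cos(np.radians(-92)),np.sin(np.radians(-92))]);n=np.array([-u[1],u[0]])
def al(px,z): d=ray(f,[(np.array(px)+.5)/4-.5+[330,190]],z)[0,:2]-HUB; return d@u,d@n
print("rear",al((147,225),.06),"front",al((272,225),.06),"ctr",al((209,225),.06),"mouth edge",al((78,217),.044),"stop inner",al((302,220),.066))
rows([(*(HUB+u*.125-n*.003),.15,-2),(*(HUB+u*.125-n*.003),.054,-2)])
E
```

```text
rear (np.float64(0.18068583862631357), np.float64(-0.00498993939343648)) front (np.float64(0.23929377981328326), np.float64(-0.003069981332471072)) ctr (np.float64(0.20978703272585447), np.float64(-0.004036608451027009)) mouth edge (np.float64(0.14873254659753138), np.float64(-0.001390581153102912)) stop inner (np.float64(0.25229053603609375), np.float64(-0.0006017010350876486))
from [0.5198 0.1876 0.173 ] -1.7
[np.float64(16.1), np.float64(2.3), np.float64(0.02)] 0.3
[np.float64(0.0), np.float64(9.6), np.float64(0.0)] 0
```

The rock is about 210 mm out, already past the 201 mm line, but roughly 12 mm short of the stop. I give it one more gentle push.

Call:
jog_arm:
  plan:
    - {"linear": [4.5,0.5,0],"twist": [0,0,0],"fingers": 3.2}
    - {"linear": [4.5,0.5,0],"twist": [0,0,0],"fingers": 3.2}
    - {"linear": [4.5,0.6,0],"twist": [0,0,0],"fingers": 3.2}
    - {"linear": [3.5,0.7,0],"twist": [0,0,0],"fingers": 3.2}
    - {"linear": [0,0,0],"twist": [0,0,0],"fingers": 3.2}
    - {"linear": [0,3.5,0],"twist": [0,0,0],"fingers": 3.2}
    - {"linear": [0,3.5,0],"twist": [0,0,0],"fingers": 3.2}
    - {"linear": [0,2.5,0],"twist": [0,0,0],"fingers": 3.2}
    - {"linear": [0,0,0],"twist": [0,0,0],"fingers": 3.2}

```text
t: 17.08
position: [0.5129, 0.0178, 0.0537]
eef_rot: [-1.198, 1.235, -1.23]
contact_force: [0.2, -0.2, 0.4]
finger_gap: 0.377
```

Call:
jog_arm:
  plan:
    - {"linear": [1,0,0],"twist": [0,0,0],"fingers": 3.2}
    - {"linear": [1.2,0,0],"twist": [0,0,0],"fingers": 3.2}
    - {"linear": [1,0,0],"twist": [0,0,0],"fingers": 3.2}
    - {"linear": [0.5,0,0],"twist": [0,0,0],"fingers": 3.2}
    - {"linear": [0.4,0,0],"twist": [0,0,0],"fingers": 3.2}
    - {"linear": [0.3,0,0],"twist": [0,0,0],"fingers": 3.2}
    - {"linear": [0.3,0,0],"twist": [0,0,0],"fingers": 3.2}
    - {"linear": [0.15,0,0],"twist": [0,0,0],"fingers": 3.2}
    - {"linear": [0,0,0],"twist": [0,0,0],"fingers": 3.2}

```text
t: 18.2
position: [0.5136, -0.0303, 0.0555]
eef_rot: [-1.194, 1.231, -1.232]
contact_force: [0.0, 3.4, 1.3]
finger_gap: 0.373
```

Call:
jog_arm:
  plan:
    - {"linear": [-1,0,0],"twist": [0,0,0],"fingers": 3.2}
    - {"linear": [-1.5,0,0],"twist": [0,0,0],"fingers": 3.2}
    - {"linear": [-1.5,0,0],"twist": [0,0,0],"fingers": 3.2}
    - {"linear": [0,-4,0],"twist": [0,0,0],"fingers": 3.2}
    - {"linear": [0,-4.5,0],"twist": [0,0,0],"fingers": 3.2}
    - {"linear": [-2,-4,0],"twist": [0,0,0],"fingers": 3.2}
    - {"linear": [-5,0,0],"twist": [0,0,0],"fingers": 3.2}
    - {"linear": [-5,0,0],"twist": [0,0,0],"fingers": 3.2}
    - {"linear": [-4,0,0],"twist": [0,0,0],"fingers": 3.2}
    - {"linear": [0,0,0],"twist": [0,0,0],"fingers": 3.2}

```text
t: 19.45
position: [0.5176, 0.1756, 0.1807]
eef_rot: [-1.197, 1.227, -1.222]
contact_force: [-0.5, 0.3, -0.2]
finger_gap: 0.375
```

```bash
python3 - <<'E'
from h import *
f=imaging.grab_frame("top");g=imaging.grab_frame("side")
a=cv2.resize(f["img"][190:300,330:440],None,fx=4,fy=4)
b=cv2.resize(g["img"][190:330,220:380],None,fx=2.2,fy=2.2); b=cv2.copyMakeBorder(b,0,a.shape[0]-b.shape[0],0,0,0)
cv2.imwrite("pics/m8.png",np.hstack([a,b])[:,:,::-1])
E
```

```text
(no output)
```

View pics/m8.png

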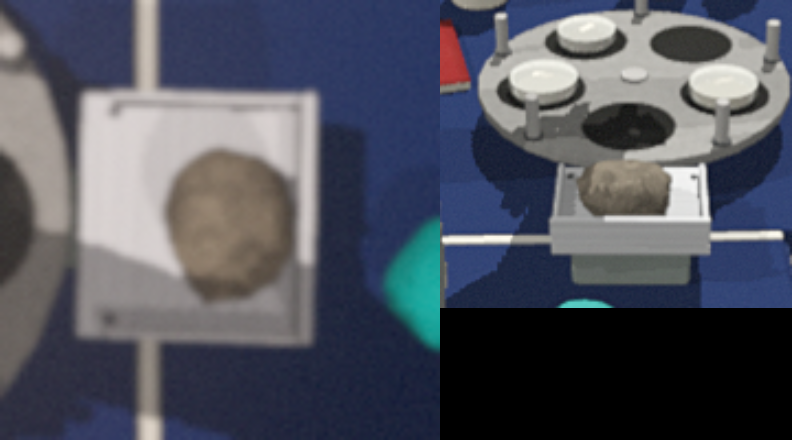

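The rock now spans crop x 167–295, next to the stop's inner face at about 300. Its centre is about 218 mm out and within 5 mm of the centre line. It is upright, and the three dishes are on their pads.

```bash
python3 -c "
from bench import workorder; print(workorder.finish_job())"
```

```text
the job is handed in; nothing more can be done
None
```

The job is handed in: the rock lies on the tray close to the end stop, and the three dishes are on their pads on the turntable. It took about 20 s of the 58 s, and `finish_job()` reported no verdict.

- **Turning:** I closed the fingers loosely round one rim post and swung the turntable about 132° anticlockwise. The rock then stood about 4 mm from the front point, inside the 15 mm limit, and at rest.
- **Sliding:** I pushed the rock low down with both fingers onto the tray. The first push left it at about 210 mm from the axis, roughly 12 mm short of the stop, so I pushed once more. The contact-force readings after each push stayed below 4 N.
- **Last checks (both cameras):**
  - The rock looks upright and flat on the tray floor.
  - By eye, its centre is about 218 mm from the axis and within about 5 mm of the centre line.
  - It may be a few millimetres short of touching the stop, since no clear contact force built up.
- **Failed check:** The automatic rock finder gave wrong positions whenever the arm was in view, because it counted the arm as rock. I read the rock's position from the pictures instead.

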